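# Weigh a lidded pail on the bench spring scale

### The arm

A 6-joint arm with a two-finger parallel gripper is mounted at the origin on the work surface. World frame = base frame: x ahead of the robot, y to its left, z up, the work surface at z = 0. Lengths are in mm, angles in rad, forces in N, time in s.
With the tool pointing down it reaches from about 350 to 775 mm from the base axis. Payload 7.3 kg.
Tool frame: the origin (TCP) lies midway between the tips of the shut fingers; the grasp point (between the pads) lies 19 mm behind it (bot.tcp_to_grasp is the distance from the TCP to the grasp point, in mm); z points along the fingers, y is the line along which they close (so a half turn about z gives the same grasp; the last joint's range is limited). The gripper opens to 92 mm and grips with 3 to 60 N. Pads are 19 mm wide; open, the fingers measure 130 mm over their backs; the gripper's body (75 mm by 190 mm) begins 47 mm behind the grasp point.
Start: joints at [-1.428, 0.342, 1.524, -0, 1.275, -0.146], TCP at [149.543, -503.271, 226.741] pointing down, gripper open.
Joint ranges: [-2.53, 2.53], [-0.77, 2.02], [0.04, 2.7], [-1, 4.14], [0.28, 2.66], [-3.11, 3.11]. Speed limits (rad/s): [2.57, 2.57, 3.14, 3.14, 3.14, 3.14].

### API

Orientations are given as [roll, pitch, yaw] about the fixed x, y, z axes, in that order (R = Rz(yaw) Ry(pitch) Rx(roll)).
In Python, from plant import bot, viewer gives the robot as it stands. The module is installed in compiled form; this text tells all that it offers.
- The arm moves only by the shell command python3 -m handwheel 'ROWS'. ROWS is text: rows parted by semicolons, each of 7 numbers parted by spaces: the shift along the tool's x, y, z scaled (see below), then the turn, a rotation vector about the tool's x, y, z scaled (see below), then the opening, from -1 (shut) to 1 (fully open), so that 0 is half open. In form: tx ty tz rx ry rz gripper; .... A call has 1 to 8 rows; each row is the pose to reach, as a shift and turn from the pose commanded when the call began, along the tool's axes at that moment, turning the shorter way round; what a row does not reach only later rows make up. The controller multiplies each number of a shift by 10 cm and each number of a turn by pi rad. A row lasts 1/12 s, in which the tool goes at most 41.7 mm and 7.16 degrees, less where a joint would pass 70% of its speed; a pose out of reach is approached as far as the arm can. A call with a number of a shift or a turn outside -1 to 1 is refused whole. A call with a gripper value outside its range is refused whole. The fingers move at their own pace and stop on an object; the grip force is fixed at half the most. Time passes only in rows, so rows that repeat a pose let the fingers close. It gives the time, the measured TCP pose, the force, the opening and the grip force at its end, in the units of the state.
- bot.get_obs(): the state, without advancing time (a new reading comes with each control period).
- viewer.capture(name): name is "scene" or "top"; returns a dict with "frame" (480x640x3 uint8, red, green, blue), "fov_y" (degrees; the focal length in pixels is half the picture's height over the tangent of half this angle, whatever the lens; pixels are square), "cx", "cy" (the principal point, pixels), "dist_coeffs" ([k1, k2, p1, p2, k3] as OpenCV has them; the pictures are not rectified), "T" (4x4, takes a point from camera to world coordinates). Camera axes: x right, y down, z forward; pixel columns grow to the right and rows downward; lengths in mm; the calibration is good to about 2 mm. A picture is of the moment at which its call begins. There is no depth.
- bot.close_job(): hands the job in; it is judged then, once.
Trained networks look in a picture, given as the dict that the camera call returned (one of the last four; its "shot" number tells which), for a name from the list of things; names that differ only in an ending like _2 or _b are one class to them, and where a whole thing is asked for, a point or a joint stands for the part that bears it (a point fixed in the world has none). Each returns a list of dicts, best first, with "score" (0 to 1); they miss things now and then, are a little off and sometimes report something else, mostly with a low value. They report only what shows in the picture. A call takes as long as a camera call. They do not tell look-alikes from the thing itself.
- viewer.recognise(target, picture): "centre" ([column, row] in pixels, amid what is visible of it).
- viewer.cut_out(target, picture): "pixels" (480x640 bool, what is visible of it) and "centre" ([column, row] in pixels, amid what is visible of it).
The state is a dict: "time": time; "joint_positions": joint angles; "dq": joint speeds; "tau": joint torques, N m; "tool_pos": TCP position; "tcp_rot": TCP orientation; "contact_force": force on the tool from outside, world axes, zero at the start; "moment": the same for the moment, N m; "grip_width": finger opening in mm; "finger_force": force on a finger pad.
Only numpy, scipy, OpenCV 4.12 (cv2) and the standard library are available. Lean on these libraries where they do the work, as an engineer would, in place of code of your own. Each camera call takes 0.05 s, during which the arm holds its last target. There are 200 camera calls.

### The job

Weigh the small white pail: swing its folded wire handle upright while the pail stands on the bench, then lift the pail by the handle's grip and hang it on the spring scale by laying the handle across both prongs of the hook. Ease the pail's weight onto the scale slowly, letting go only when the scale carries all of it, so that the hook neither drops nor springs up, and leave the pail hanging at rest; do not knock the things standing around.

Things in the scene. Friction and masses are not known exactly. Their poses are not given: they have to be found in the camera images.
- pail: White lidded pail, loose: 100 mm wide at the foot, 122 mm at the lid rim (78 to 90 mm up), lid top 92 mm up; mass hidden, 0.26 to 0.77 kg. Origin at the centre of its underside, z up. The wire handle is hinged on ears at its +y and -y sides, hinge axis along y through the point 72 mm above the origin; legs 136 mm apart. Take it only by the handle.
- bail (a joint): Swing angle of the pail's handle, rad: 0 = folded level, grip on the pail's -x side; 1.571 = upright over the middle of the lid; 3.14 = folded on the +x side. Starts at 0.05 to 0.4. The hinge is slightly stiff (0.016 N m): the handle stays where it is left, and a fingertip under the grip lifts it easily.
- bail_grip (a point): Centre of the black grip on the handle's crossbar: 12 mm diameter, 50 mm long, along the pail's y, 78 mm from the hinge axis (upright: 150 mm above the pail's foot). Either side of it the crossbar is bare straight 6 mm wire out to 58 mm from the centre. Folded, it is 11 mm clear of the lid rim: no room for a finger there, but free from outside and below. Axes turn with the handle.
- seat (a point): Seat of the hook: on top of the flat bottoms of its two prongs (8 mm bars along x, 84 mm between centres), midway between; 275 mm above the bench unloaded; moves with the carriage. x points to the scale's column. Bottoms are flat for x = -11 to 11 mm; tips at x = -27 mm, 18 mm above the seat; behind, they slope up to the carriage at x = 86 mm. Go in over the tips from -x. Hung, the grip's centre is 3 mm above the seat.
- carriage (a joint): How far the scale's hook is pulled down, m: 0 unloaded, bottom stop at 0.110. Spring of 80 N/m (first moves at about 0.2 N), lightly damped: the pail's weight pulls it down 28 to 92 mm, depending on its hidden mass. Never move it faster than 0.12 m/s nor past 0.105; let go only when your hand carries nothing (to about 0.3 N), so that it hardly moves at let-go (under 0.06 m/s).
- scale: Green spring scale, fixed to the bench: a column (38 mm wide, 348 mm high, front at x = 107 mm) on a foot plate (x = 100 to 210 mm), with a hook of two prongs reaching towards -x from a carriage on the column. Origin on the bench, 3 mm to the -x side of the point under the seat; x points from the hook's tips to the column. Nothing stands above the prongs.
- glue: Bystander: white bottle 40 mm wide, 110 mm tall; origin at its underside. Leave alone.
- dish: Bystander: shallow black dish 90 mm wide, 22 mm tall; origin at its underside. Leave alone.
- jar: Bystander: glass jar 60 mm wide, 75 mm tall; origin at its underside. Leave alone.
- flask: Bystander: conical glass flask 68 mm wide, 85 mm tall; origin at its underside. Leave alone.
Things that resemble listed ones, but are neither listed nor needed, are in the scene too. Of the things like the pail, leave any that is green, pink or yellow; of the rest the larger one is meant.

How it is judged (in metres and radians):
On the way, in this order (a step that is already met when the one before it is completed fails the run):
1. the handle stands upright while the pail stands on the bench (value of joint bail between 1.2 and 1.95 rad and height (world z) of pail below 0.01 m), for 0.2 s.
2. the pail is lifted clear of the bench (height (world z) of pail above 0.05 m), for 0.1 s.
At the end, for the whole second after the job is handed in: Pail hangs still (under 0.05 m/s, within 0.4 rad of upright), clear of the bench, its crossbar on both prongs: grip centre, from the seat, within 16 mm sideways, -18 to +20 mm fore and aft, -3 to +12 mm in height; scale pressed by over 1 N and pulled down 12 to 105 mm (x of bail_grip in the frame of seat between -0.018 and 0.02 m and y of bail_grip in the frame of seat between -0.016 and 0.016 m and z of bail_grip in the frame of seat between -0.003 and 0.012 m and value of joint carriage between 0.012 and 0.105 m and height (world z) of pail above 0.01 m and linear speed of pail below 0.05 m/s and angle between pail's own z axis and vertical below 0.4 rad and contact force between pail and scale above 1 N); the robot touches nothing.
It fails at once if the loaded hook drops or springs up at let-go (faster than 0.06 m/s with the hand off the pail), or is ever moved faster than 0.12 m/s (velocity of joint carriage above 0.12 m/s or velocity of joint carriage below -0.12 m/s or (contact force between the fingers and pail below 0.5 N and contact force between pail and scale above 1 N and (velocity of joint carriage above 0.06 m/s or velocity of joint carriage below -0.06 m/s))).
It fails at once if the scale is pressed down past 105 mm (value of joint carriage above 0.105 m).
It fails at once if the pail strikes or jams on the scale with more than 18 N (contact force between pail and scale above 18 N).
It fails at once if the pail tips over (more than 0.7 rad) (angle between pail's own z axis and vertical above 0.7 rad).
It fails at once if a bystander is moved more than 30 mm (distance of any of glue, dish, jar, flask from where it was at the start of the episode above 0.03 m).
It also fails if it takes over 72 s, if anything falls off the work surface, if the arm or the gripper's body presses on something with over 40 N, if the wrist force passes 120 N, or if a joint passes its speed limit or range.

## Working session

There is one attempt and no reset: what is moved stays moved. The work goes in short steps, Python scripts to look and compute and a shell command to move; the robot and the scene stay as the last step left them, time stands still between calls to the robot, and variables do not carry over. Pictures are saved under pics/ and viewed, at most 12 in all, crops included, and the job is handed in when it is done.

```bash
mkdir -p pics; python3 - <<'E'
from plant import bot, viewer
import cv2, numpy as np, pickle
o=bot.get_obs(); print({k:np.round(v,3) for k,v in o.items()})
P={}
for n in("scene","top"):
    p=viewer.capture(n); P[n]=p
    cv2.imwrite(f"pics/{n}0.png",p["frame"][:,:,::-1])
    print(n,p["fov_y"],p["cx"],p["cy"],p["dist_coeffs"],np.round(p["T"],3).tolist())
    for t in("pail","bail_grip","seat","scale","glue","dish","jar","flask"):
        try: print(t,[(np.round(d["centre"]).tolist(),round(d["score"],2)) for d in viewer.recognise(t,p)])
        except Exception as e: print(t,e)
pickle.dump(P,open("p0.pkl","wb"))
E
```

```text
{'time': np.float64(0.0), 'joint_positions': array([-1.428,  0.343,  1.525, -0.   ,  1.275, -0.146]), 'dq': array([ 0.   ,  0.001, -0.002, -0.   , -0.001,  0.001]), 'tau': array([  0.   , -43.124, -24.422,   0.072,   0.056,  -0.   ]), 'tool_pos': array([ 149.479, -502.863,  226.067]), 'tcp_rot': array([-3.14 , -0.   ,  0.289]), 'contact_force': array([ 0.691, -0.353, -0.223]), 'moment': array([ 0.019, -0.012, -0.04 ]), 'finger_force': np.float64(0.0), 'grip_width': np.float64(91.631)}
scene 53.3198978845816 319.28260599211114 233.80646214246005 [0.02645528 0.         0.         0.         0.        ] [[0.812, 0.33, -0.481, 1084.985], [0.583, -0.493, 0.646, -716.715], [-0.024, -0.805, -0.593, 844.54], [0.0, 0.0, 0.0, 1.0]]
pail [([184.0, 450.0], 0.96), ([186.0, 325.0], 0.9), ([252.0, 350.0], 0.77), ([322.0, 293.0], 0.77), ([215.0, 283.0], 0.73)]
bail_grip [([225.0, 363.0], 0.88), ([176.0, 342.0], 0.76), ([292.0, 295.0], 0.74), ([220.0, 438.0], 0.67), ([236.0, 273.0], 0.47), ([398.0, 174.0], 0.34)]
seat [([402.0, 174.0], 0.58), ([252.0, 352.0], 0.38)]
scale [([427.0, 232.0], 0.95)]
glue [([365.0, 324.0], 0.76)]
dish [([271.0, 260.0], 0.86)]
jar [([293.0, 412.0], 0.9)]
flask [([399.0, 201.0], 0.75)]
top 43.14164333337657 320.13958578036005 232.83366032150866 [-0.13877556  0.          0.          0.          0.        ] [[-0.024, -0.995, 0.097, 390.632], [-1.0, 0.024, 0.0, -23.55], [-0.002, -0.097, -0.995, 1609.18], [0.0, 0.0, 0.0, 1.0]]
pail [([509.0, 193.0], 0.85), ([375.0, 310.0], 0.76), ([334.0, 212.0], 0.73), ([427.0, 288.0], 0.65), ([415.0, 216.0], 0.59)]
bail_grip [([353.0, 228.0], 0.69), ([357.0, 296.0], 0.69), ([342.0, 164.0], 0.64), ([444.0, 279.0], 0.63)]
seat [([207.0, 169.0], 0.64)]
scale [([222.0, 164.0], 0.81)]
glue [([339.0, 166.0], 0.48)]
dish [([310.0, 297.0], 0.8)]
jar [([436.0, 162.0], 0.9)]
flask [([143.0, 244.0], 0.61)]
```

View pics/scene0.png

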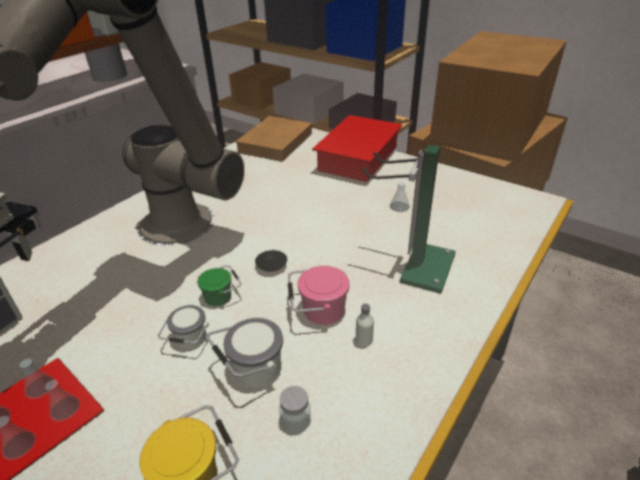

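View pics/top0.png

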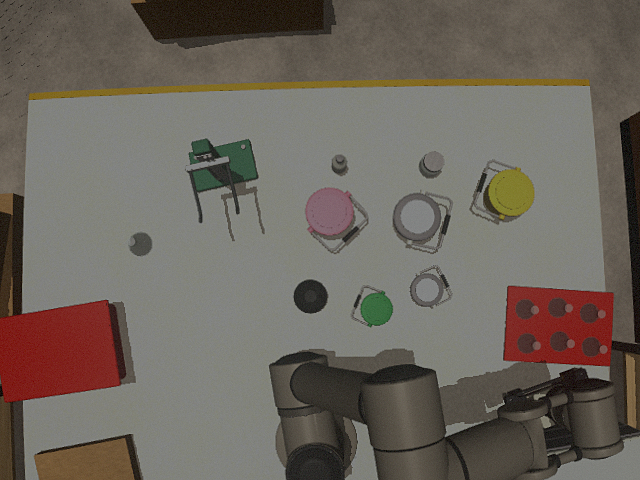

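The scene view shows the target white pail at about (252,345), with its grip near (219,353). The top view has it at (417,217), grip near (444,222). The scale's prongs are at top (200,190) and (230,185), with the column behind them. I'll crop these for exact pixels.

```bash
python3 - <<'E'
import cv2, numpy as np, pickle
P=pickle.load(open("p0.pkl","rb"))
def crop(n,c,r,w=80,h=60):
    im=P[n]["frame"][r:r+h,c:c+w,::-1]
    im=cv2.resize(im,(400,300),interpolation=cv2.INTER_CUBIC)
    for i in range(0,w,10): cv2.putText(im,str(c+i),(i*5,8),0,.3,(0,0,255),1); cv2.line(im,(i*5,10),(i*5,14),(0,0,255),1)
    for i in range(10,h,10): cv2.putText(im,str(r+i),(0,i*5+3),0,.3,(0,0,255),1)
    return im
a=np.hstack([crop("top",380,187),crop("scene",200,310,106,80)]) if 0 else np.hstack([crop("top",380,187),cv2.resize(crop("scene",205,315,),(400,300))])
b=np.hstack([crop("top",170,165),crop("scene",360,142)])
cv2.imwrite("pics/c0.png",np.vstack([a,b]))
E
```

```text
(no output)
```

View pics/c0.png

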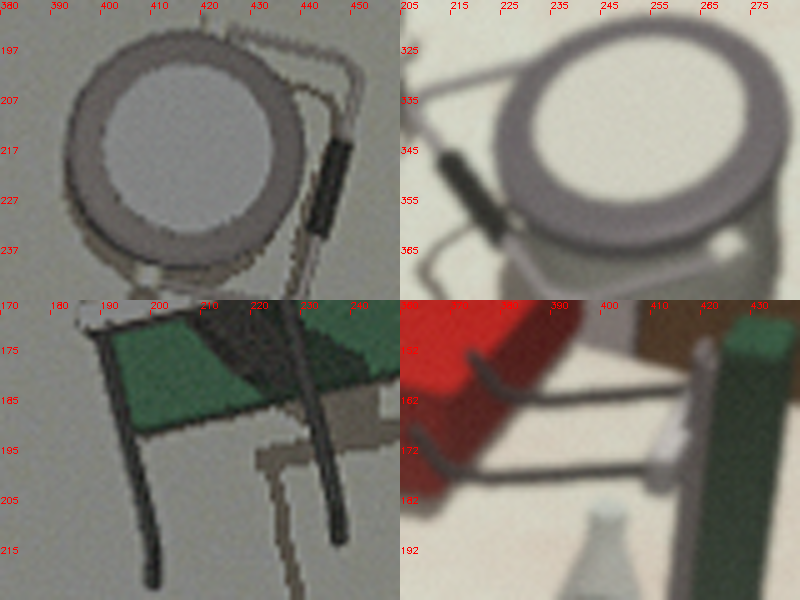

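The crops give these pixels. Top view: lid centre (417,216.5), grip ends (448.2,215) and (443.6,234.4), prong tips (200.4,221.5) and (237.7,212). Scene view: lid (252.8,338.6), grip ends (215.4,346) and (224,361), prong tips (374.2,153) and (363.6,168).

```bash
cat > h.py <<'E'
import cv2, numpy as np, pickle
def ray(p,uv):
    f=240/np.tan(np.radians(p["fov_y"]/2)); K=np.array([[f,0,p["cx"]],[0,f,p["cy"]],[0,0,1]])
    n=cv2.undistortPoints(np.array([[uv]],float),K,np.array(p["dist_coeffs"]))[0,0]
    T=np.array(p["T"]); d=T[:3,:3]@[n[0],n[1],1]; return T[:3,3],d/np.linalg.norm(d)
def atz(p,uv,z): o,d=ray(p,uv); return o+d*(z-o[2])/d[2]
def tri(P,ut,us):
    A=0;b=0;R=[ray(P["top"],ut),ray(P["scene"],us)]
    for o,d in R: M=np.eye(3)-np.outer(d,d);A=A+M;b=b+M@o
    x=np.linalg.solve(A,b); return x.round(1),[round(float(np.linalg.norm(np.cross(x-o,d))),1) for o,d in R]
def proj(p,X):
    f=240/np.tan(np.radians(p["fov_y"]/2)); K=np.array([[f,0,p["cx"]],[0,f,p["cy"]],[0,0,1]])
    T=np.linalg.inv(np.array(p["T"])); r=cv2.projectPoints(np.array(X,float).reshape(-1,3),cv2.Rodrigues(T[:3,:3])[0],T[:3,3],K,np.array(p["dist_coeffs"]))[0]; return r[:,0].round(1)
E
python3 - <<'E'
from h import *
P=pickle.load(open("p0.pkl","rb"))
print("lid",tri(P,(417.2,216.5),(252.8,338.6)),atz(P["top"],(417.2,216.5),92),atz(P["scene"],(252.8,338.6),92))
print("gripA",tri(P,(443.6,234.4),(215.4,346)))
print("gripB",tri(P,(448.2,215),(224,361)))
print("grip",tri(P,(445.9,224.7),(219.7,353.5)))
print("tipL",tri(P,(200.4,221.5),(374.2,153)));print("tipR",tri(P,(237.7,212),(363.6,168)))
for z in (285,290,293): print(z,[atz(P["top"],u,z).round(1).tolist() for u in((200.4,221.5),(237.7,212))])
for n,u,z in(("glue",(339.5,161),110),("jar",(432,163),75),("dish",(310,296),22),("flask",(140,244),40),("pink",(330,212),92),("yellow",(511,192),92),("green",(377,309),60),("wsmall",(427,290),60)): print(n,atz(P["top"],u,z).round().tolist())
E
```

```text
lid (array([ 573.9, -268.9,   93.8]), [0.4, 0.4]) [ 573.77715763 -269.49219373   92.        ] [ 572.93700486 -267.47675635   92.        ]
gripA (array([ 527.7, -331. ,  100.4]), [2.6, 2.6])
gripB (array([ 573.6, -347.1,  103.9]), [1.1, 1.1])
grip (array([ 550.7, -339.1,  101.7]), [0.9, 0.9])
tipL (array([551.3, 239.7, 291.5]), [1.1, 1.1])
tipR (array([570.3, 157.1, 292.4]), [1.4, 1.4])
285 [[551.1, 240.4, 285.0], [570.1, 157.2, 285.0]]
290 [[550.5, 239.4, 290.0], [569.5, 156.6, 290.0]]
293 [[550.2, 238.8, 293.0], [569.1, 156.2, 293.0]]
glue [717.0, -76.0, 110.0]
jar [714.0, -317.0, 75.0]
dish [381.0, 7.0, 22.0]
flask [525.0, 450.0, 40.0]
pink [590.0, -50.0, 92.0]
yellow [632.0, -515.0, 92.0]
green [344.0, -163.0, 60.0]
wsmall [388.0, -293.0, 60.0]
```

```bash
cat >> h.py <<'E'
from scipy.spatial.transform import Rotation as Ro
PC=np.array([573.6,-268.7]); PY=71.6
def Rt(yaw,tilt,dirdeg):
    """tool down with yaw(deg), body leaning by tilt(deg) toward horizontal azimuth dirdeg"""
    ax=np.array([-np.sin(np.radians(dirdeg)),np.cos(np.radians(dirdeg)),0])
    return Ro.from_rotvec(ax*np.radians(tilt))*Ro.from_euler("xyz",[180,0,yaw],degrees=True)
def pf(a,z,b=0,C=PC,Y=PY):
    c,s=np.cos(np.radians(Y)),np.sin(np.radians(Y)); return np.array([C[0]+c*a-s*b,C[1]+s*a+c*b,z])
def goal(p,R):
    from plant import bot
    o=bot.get_obs(); R0=Ro.from_euler("xyz",o["tcp_rot"]); t=R0.inv().apply(np.array(p)-o["tool_pos"])/100
    r=(R0.inv()*R).as_rotvec()/np.pi
    print("at",np.round(o["tool_pos"],1),"t=%.2f"%o["time"],"shift",t.round(3),"turn",r.round(3))
    return R0,o
E
python3 - <<'E'
from h import *
P=pickle.load(open("p0.pkl","rb"))
print("yellow grip",tri(P,(482,184),(223,431)))
goal(pf(-125,227),Rt(PY,25,PY+180))
R=Rt(PY,25,PY+180).as_matrix(); print(R.round(2))
E
```

```text
yellow grip (array([ 657.9, -443.8,   74.3]), [1.8, 1.8])
at [ 149.6 -503.3  226.8] t=0.90 shift [ 4.017e+00 -1.600e-02 -2.000e-03] turn [ 0.067  0.128 -0.301]
[[ 0.29  0.95  0.13]
 [ 0.86 -0.32  0.4 ]
 [ 0.42 -0.   -0.91]]
```

```bash
for i in 1; do python3 -m handwheel '1 0 0 0 0 0 -1;1 0 0 0 0 0 -1;1 0 0 0 0 0 -1'; python3 -m handwheel '1 0 0 0 0 0 -1;1 0 0 0 0 0 -1;1 0 0 0 0 0 -1'; python3 -m handwheel '1 0 0 0 0 0 -1;1 0 0 0 0 0 -1;1 0 0 0 0 0 -1;1 0 0 0 0 0 -1'; done
python3 - <<'E'
from h import *
goal(pf(-125,200),Rt(PY,25,PY+180))
E
```

```text
time: 1.15
tool_pos: [248.6, -473.5, 226.8]
tcp_rot: [3.141, -0.002, 0.29]
contact_force: [-0.5, -0.7, 0.1]
grip_width: 76.2
finger_force: 0.0
time: 1.4
tool_pos: [345.2, -444.5, 226.8]
tcp_rot: [3.141, -0.002, 0.291]
contact_force: [-0.2, -0.3, -0.1]
grip_width: 56.0
finger_force: 0.0
time: 1.73
tool_pos: [440.6, -415.9, 226.2]
tcp_rot: [-3.141, -0.001, 0.293]
contact_force: [-0.8, -0.2, -0.1]
grip_width: 29.3
finger_force: 0.0
at [ 440.6 -415.9  226.2] t=1.73 shift [ 0.978 -0.004  0.263] turn [ 0.066  0.128 -0.299]
```

```bash
python3 -m handwheel '0.97 0 0.26 0.066 0.128 -0.299 -1;0.97 0 0.26 0.066 0.128 -0.299 -1;0.97 0 0.26 0.066 0.128 -0.299 -1;0.97 0 0.26 0.066 0.128 -0.299 -1;0.97 0 0.26 0.066 0.128 -0.299 -1;0.97 0 0.26 0.066 0.128 -0.299 -1;0.97 0 0.26 0.066 0.128 -0.299 -1;0.97 0 0.26 0.066 0.128 -0.299 -1'
python3 - <<'E'
from h import *
goal(pf(-125,100),Rt(PY,25,PY+180))
E
```

```text
time: 2.4
tool_pos: [528.9, -391.1, 201.0]
tcp_rot: [-3.135, -0.421, 1.207]
contact_force: [0.4, 0.1, -1.0]
grip_width: 0.4
finger_force: 0.0
at [ 528.9 -391.1  201. ] t=2.40 shift [-0.364  0.041  0.944] turn [ 0.004  0.005 -0.012]
```

```bash
python3 -m handwheel '-0.36 0.04 0.94 0.004 0.005 -0.012 -1;-0.36 0.04 0.94 0.004 0.005 -0.012 -1;-0.36 0.04 0.94 0.004 0.005 -0.012 -1;-0.36 0.04 0.94 0.004 0.005 -0.012 -1;-0.36 0.04 0.94 0.004 0.005 -0.012 -1'
python3 - <<'E'
from h import *
from plant import viewer
goal(pf(-92,86),Rt(PY,25,PY+180))
ims=[]
for n,(c,r) in(("top",(380,180)),("scene",(180,290))):
    p=viewer.capture(n); ims.append(cv2.resize(p["frame"][r:r+90,c:c+90,::-1],(400,400),interpolation=cv2.INTER_CUBIC))
cv2.imwrite("pics/c1.png",np.hstack(ims))
E
```

```text
time: 2.82
tool_pos: [534.2, -386.7, 99.8]
tcp_rot: [-3.136, -0.436, 1.242]
contact_force: [0.6, 0.3, 0.7]
grip_width: 0.5
finger_force: 0.0
at [ 534.2 -386.7   99.8] t=2.82 shift [0.235 0.    0.262] turn [-0.001  0.    -0.002]
```

View pics/c1.png

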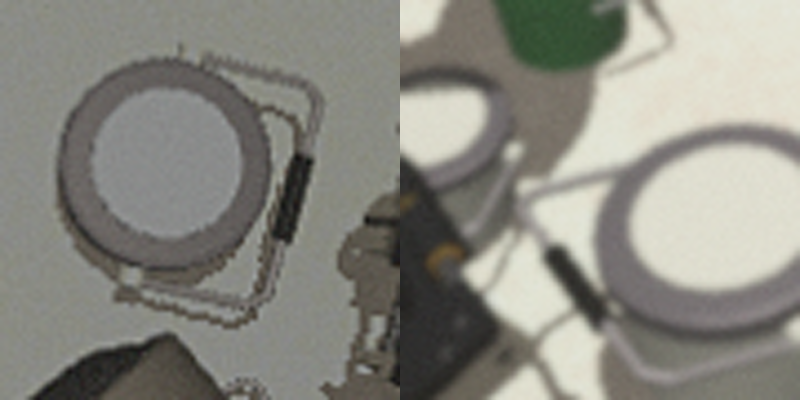

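The folded handle is clear of everything around it, and the fingers are outside it. I'll go in under the grip and sweep it up.

```bash
python3 -m handwheel '0.12 0 0.13 0 0 0 -1;0.235 0 0.26 0 0 0 -1;0.235 0 0.26 0 0 0 -1;0.235 0 0.26 0 0 0 -1'
python3 -m handwheel '0.043 0 0.02 0 0 0 -1;0.085 0 0.04 0 0 0 -1;0.134 0 0 0 0 0 -1;0.183 0 -0.039 0 0 0 -1;0.236 0 -0.07 0 0 0 -1;0.29 0 -0.10 0 0 0 -1;0.345 0 -0.121 0 0 0 -1;0.40 0 -0.142 0 0 0 -1'
python3 - <<'E'
from h import *
from plant import viewer
goal(pf(-15.7,135),Rt(PY,25,PY+180))
p=viewer.capture("scene"); cv2.imwrite("pics/c2.png",cv2.resize(p["frame"][270:400,150:320,::-1],(680,520),interpolation=cv2.INTER_CUBIC))
E
```

```text
time: 3.25
tool_pos: [545.9, -356.1, 88.6]
tcp_rot: [-3.141, -0.433, 1.245]
contact_force: [-0.4, 0.0, 0.1]
grip_width: 0.5
finger_force: 0.0
time: 3.92
tool_pos: [555.4, -326.8, 116.9]
tcp_rot: [-3.138, -0.435, 1.243]
contact_force: [-0.2, -0.1, 0.5]
grip_width: 0.5
finger_force: 0.2
at [ 555.4 -326.8  116.9] t=3.92 shift [ 0.485 -0.013  0.026] turn [-0.     0.    -0.002]
```

View pics/c2.png

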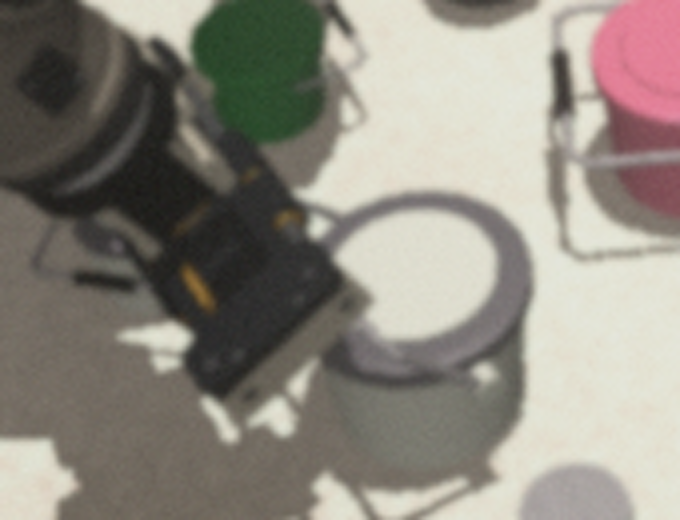

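The near leg of the handle now runs up from the hinge at (485,370) toward the gripper, so the handle is rising. I'll continue.

```bash

python3 -m handwheel '0.058 0 -0.012 0 0 0 -1;0.115 0 -0.023 0 0 0 -1;0.174 0 -0.027 0 0 0 -1;0.232 0 -0.031 0 0 0 -1;0.29 0 -0.026 0 0 0 -1;0.349 0 -0.02 0 0 0 -1;0.424 0 0 0 0 0 -1;0.498 0 0.021 0 0 0 -1'
python3 -m handwheel '0 0 0 0 0 0 -1;0 0 0 0 0 0 -1;0 0 0 0 0 0 -1;-0.3 0 0 0 0 0 -1;-0.6 0 -0.3 0 0 0 -1;-0.8 0 -0.6 0 0 0 -1;-0.8 0 -0.6 0 0 0 -1;-0.8 0 -0.6 0 0 0 -1'
python3 - <<'E'
from h import *
from plant import viewer
goal(pf(-10,210),Rt(PY+90,20,PY+180))
P={n:viewer.capture(n) for n in("top","scene")}; pickle.dump(P,open("p1.pkl","wb"))
def crop(n,c,r,w=100,h=100):
    im=cv2.resize(P[n]["frame"][r:r+h,c:c+w,::-1],(400,400),interpolation=cv2.INTER_CUBIC)
    for i in range(0,w,20): cv2.putText(im,str(c+i),(i*4,8),0,.3,(0,0,255),1); cv2.putText(im,str(r+i),(0,i*4+3),0,.3,(0,0,255),1)
    return im
cv2.imwrite("pics/c3.png",np.hstack([crop("top",380,170),crop("scene",200,280)]))
E
```

```text
time: 4.63
tool_pos: [570.2, -282.8, 135.4]
tcp_rot: [-3.138, -0.435, 1.243]
contact_force: [0.5, 0.3, -0.8]
grip_width: 0.7
finger_force: 0.2
time: 5.3
tool_pos: [538.1, -378.7, 156.6]
tcp_rot: [-3.14, -0.434, 1.241]
contact_force: [0.9, 1.3, 0.3]
grip_width: 0.6
finger_force: 0.0
at [ 538.1 -378.7  156.6] t=5.30 shift [ 1.183 -0.02  -0.041] turn [ 0.022 -0.021 -0.502]
```

View pics/c3.png

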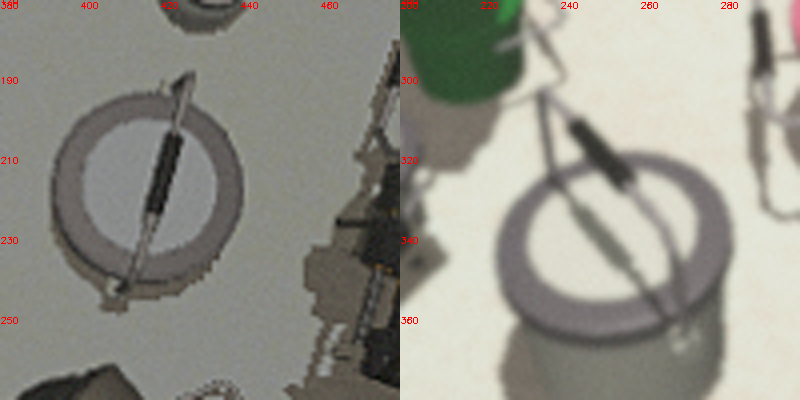

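The handle is upright: grip centre at top (420.6,213) and scene (250.7,319). Next is locating the grip and regrasping with the tool's y across it.

```bash

python3 - <<'E'
from h import *
P=pickle.load(open("p1.pkl","rb"))
g,_=tri(P,(420.6,213.2),(250.7,319)); print(g,_, tri(P,(422.7,203),(257,327.5)),tri(P,(418.5,223.5),(244.5,310.5)))
R=Rt(PY+90,20,PY+180)
tz=R.as_matrix()[:,2]; print(tz, "grasp tcp",g+19*tz,"pre",g-60*tz)
goal(g-60*tz,R)
E
```

```text
[ 575.1 -268.   151. ] [0.8, 0.8] (array([ 599.5, -275.4,  148.6]), [0.4, 0.4]) (array([ 550.5, -260.5,  154. ]), [1.9, 1.9])
[ 0.10795833  0.32453471 -0.93969262] grasp tcp [ 577.15120825 -261.83384052  133.14584021] pre [ 568.62250027 -287.47208257  207.38155725]
at [ 538.5 -375.7  155.4] t=5.40 shift [ 1.065e+00  1.000e-03 -7.800e-02] turn [ 0.021 -0.022 -0.502]
```

```bash

python3 -m handwheel '0 0 -0.3 0 0 0 -1;0 0 -0.6 0 0 -0.08 -1;0 0 -0.6 0 0 -0.31 -1;0 0 -0.6 0 0 -0.31 -1;0 0 -0.6 0 0 -0.31 -1;0 0 -0.6 0 0 -0.31 -1;0 0 -0.6 0 0 -0.31 -1;0 0 -0.6 0 0 -0.31 -1'
python3 - <<'E'
from h import *
g=np.array([575.1,-268,151]);R=Rt(PY+91,20,PY+181)
goal(g-60*R.as_matrix()[:,2],R)
E
```

```text
time: 6.07
tool_pos: [531.3, -398.3, 209.6]
tcp_rot: [2.799, -0.276, 2.175]
contact_force: [0.7, -0.3, -0.3]
grip_width: 0.6
finger_force: 0.0
at [ 531.3 -398.3  209.6] t=6.07 shift [0.665 0.814 0.515] turn [ 0.027 -0.009 -0.226]
```

```bash

python3 -m handwheel '0.66 0.81 0.51 0.027 -0.009 -0.226 0;0.66 0.81 0.51 0.027 -0.009 -0.226 0;0.66 0.81 0.51 0.027 -0.009 -0.226 0;0.66 0.81 0.51 0.027 -0.009 -0.226 0;0.66 0.81 0.51 0.027 -0.009 -0.226 0;0.66 0.81 0.51 0.027 -0.009 -0.226 0;0.66 0.81 0.51 0.027 -0.009 -0.226 0;0.66 0.81 0.51 0.027 -0.009 -0.226 0'
python3 - <<'E'
from h import *
g=np.array([575.1,-268,151]);R=Rt(PY+91,20,PY+181)
o=goal(g+19*R.as_matrix()[:,2],R); print(o[1]["grip_width"],o[1]["joint_positions"].round(2))
E
```

```text
time: 6.73
tool_pos: [569.3, -288.9, 207.8]
tcp_rot: [2.793, -0.002, 2.829]
contact_force: [0.0, -0.1, 0.3]
grip_width: 44.7
finger_force: 0.0
at [ 569.3 -288.9  207.8] t=6.73 shift [0.009 0.01  0.798] turn [-0.     0.    -0.003]
44.71557666817763 [-0.75  0.63  1.15  0.31  1.52 -2.05]
```

```bash

python3 -m handwheel '0.01 0.01 0.2 0 0 0 0;0.01 0.01 0.4 0 0 0 0;0.01 0.01 0.6 0 0 0 0;0.01 0.01 0.7 0 0 0 0;0.01 0.01 0.8 0 0 0 0;0.01 0.01 0.8 0 0 0 0;0.01 0.01 0.8 0 0 0 0'
python3 -m handwheel '0 0 0 0 0 0 -1;0 0 0 0 0 0 -1;0 0 0 0 0 0 -1;0 0 0 0 0 0 -1;0 0 0 0 0 0 -1;0 0 0 0 0 0 -1;0 0 0 0 0 0 -1;0 0 0 0 0 0 -1'
python3 - <<'E'
from h import *
from plant import viewer
R=Rt(PY+91,20,PY+181)
o=goal([577.2,-262,230],R);
p=viewer.capture("scene"); cv2.imwrite("pics/c4.png",cv2.resize(p["frame"][250:400,150:320,::-1],(680,600),interpolation=cv2.INTER_CUBIC))
E
```

```text
time: 7.32
tool_pos: [577.0, -263.5, 133.4]
tcp_rot: [2.794, -0.0, 2.829]
contact_force: [1.2, -0.1, 0.2]
grip_width: 45.8
finger_force: 0.0
time: 7.98
tool_pos: [576.9, -263.5, 133.6]
tcp_rot: [2.794, 0.0, 2.83]
contact_force: [-0.5, -1.1, 1.2]
grip_width: 11.0
finger_force: 30.0
at [ 576.9 -263.5  133.6] t=7.98 shift [ 0.002  0.342 -0.902] turn [-0.001  0.001 -0.002]
```

View pics/c4.png

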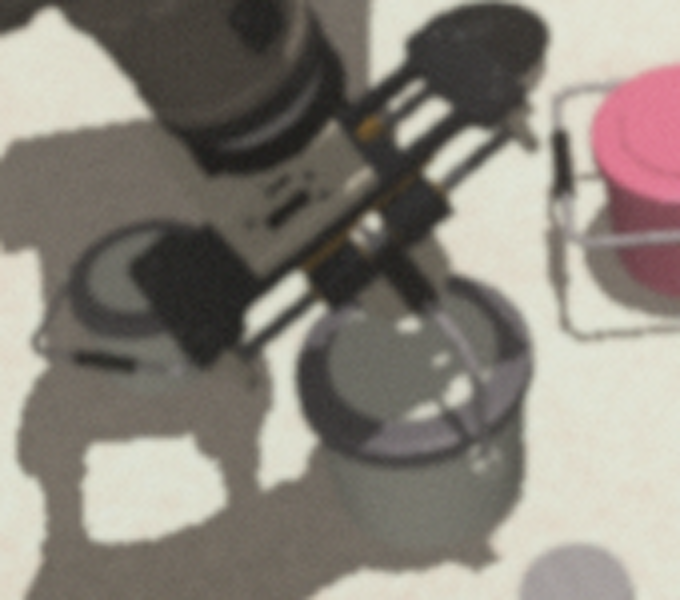

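The grip is held between the pads (11 mm opening, 30 N) and the pail is still upright. I'll lift it slowly.

```bash

python3 -m handwheel '0 0.02 -0.05 0 0 0 -1;0 0.05 -0.13 0 0 0 -1;0 0.09 -0.25 0 0 0 -1;0 0.14 -0.38 0 0 0 -1;0 0.18 -0.5 0 0 0 -1;0 0.23 -0.63 0 0 0 -1;0 0.26 -0.71 0 0 0 -1;0 0.28 -0.75 0 0 0 -1'
python3 -m handwheel '0 0.04 -0.1 0 0 0 -1;0 0.09 -0.25 0 0 0 -1;0 0.14 -0.38 0 0 0 -1;0 0.18 -0.5 0 0 0 -1;0 0.23 -0.63 0 0 0 -1;0 0.26 -0.71 0 0 0 -1;0 0.28 -0.75 0 0 0 -1;0 0.28 -0.75 0 0 0 -1'
python3 - <<'E'
from h import *
SC=np.array([586,204.]);SY=13.
R=Rt(SY+90,20,SY+180); g=pf(-90,310,0,SC,SY); print(g)
goal(g+19*R.as_matrix()[:,2],R)
goal(np.array([577,-263.5,292]),Rt(PY+91,20,PY+181))
E
```

```text
time: 8.7
tool_pos: [577.3, -262.9, 214.7]
tcp_rot: [2.795, 0.001, 2.83]
contact_force: [-0.1, -0.1, -5.7]
grip_width: 10.7
finger_force: 30.0
time: 9.37
tool_pos: [577.5, -261.9, 294.2]
tcp_rot: [2.795, 0.001, 2.83]
contact_force: [-0.4, 0.6, -5.3]
grip_width: 10.8
finger_force: 30.0
[498.30669417 183.75440511 310.        ]
at [ 577.5 -261.9  294.2] t=9.37 shift [2.064 3.786 1.389] turn [-0.    -0.112  0.309]
at [ 577.5 -261.9  294.2] t=9.37 shift [ 0.    -0.023  0.015] turn [-0.001  0.001 -0.002]
```

The pail weighs about 5.4 N, so I expect roughly 67 mm of travel on the scale. Next I'll carry it over to a point in front of the hook.

```bash

for i in 1; do
python3 -m handwheel '0.03 0.05 0.02 0 0 0 -1;0.08 0.15 0.05 0 0 0 -1;0.15 0.28 0.10 0 0 0 -1;0.23 0.42 0.15 0 0 0 -1;0.30 0.56 0.20 0 0 0 -1;0.38 0.70 0.26 0 0 0 -1;0.46 0.84 0.31 0 0 0 -1;0.53 0.98 0.36 0 0 0 -1'
python3 -m handwheel '0.08 0.14 0.05 0 0 0 -1;0.15 0.28 0.10 0 0 0 -1;0.23 0.42 0.15 0 0 0 -1;0.30 0.56 0.20 0 0 0 -1;0.38 0.70 0.26 0 0 0 -1;0.46 0.84 0.31 0 0 0 -1;0.53 0.98 0.36 0 0 0 -1'
python3 -m handwheel '0.08 0.14 0.05 0 0 0 -1;0.15 0.28 0.10 0 0 0 -1;0.23 0.42 0.15 0 0 0 -1;0.30 0.56 0.20 0 0 0 -1;0.38 0.70 0.26 0 0 0 -1;0.46 0.84 0.31 0 0 0 -1;0.51 0.93 0.34 0 0 0 -1;0.53 0.98 0.36 0 0 0 -1'
done
python3 - <<'E'
from h import *
SC=np.array([586,204.]);SY=13.
R=Rt(SY+90,20,SY+180); g=pf(-110,310,0,SC,SY); print(g)
o=goal(g+19*R.as_matrix()[:,2],R); print(o[1]["joint_positions"].round(2))
E
```

```text
time: 10.03
tool_pos: [557.9, -144.7, 291.8]
tcp_rot: [2.794, -0.003, 2.83]
contact_force: [-0.2, 0.1, -5.9]
grip_width: 10.8
finger_force: 30.0
time: 10.62
tool_pos: [539.7, -29.0, 292.0]
tcp_rot: [2.794, -0.001, 2.83]
contact_force: [1.2, 1.3, -5.5]
grip_width: 10.8
finger_force: 30.0
time: 11.28
tool_pos: [521.1, 86.8, 291.9]
tcp_rot: [2.794, -0.001, 2.832]
contact_force: [0.4, 0.0, -6.4]
grip_width: 11.0
finger_force: 30.0
[478.81929287 179.25538402 310.        ]
at [521.1  86.8 291.9] t=11.28 shift [0.629 0.739 0.266] turn [-0.001 -0.113  0.309]
[-0.19  0.24  1.54  0.36  1.34 -1.53]
```

```bash

python3 -m handwheel '0.05 0.06 0.02 0 -0.007 0.02 -1;0.12 0.14 0.05 0 -0.015 0.04 -1;0.2 0.24 0.085 0 -0.022 0.06 -1;0.28 0.33 0.12 0 -0.03 0.08 -1;0.36 0.43 0.155 0 -0.037 0.1 -1;0.44 0.52 0.19 0 -0.045 0.12 -1;0.54 0.63 0.23 0 -0.052 0.14 -1;0.63 0.74 0.266 0 -0.058 0.16 -1'
python3 - <<'E'
from h import *
SC=np.array([586,204.]);SY=13.
R=Rt(SY+90,20,SY+180); g=pf(-110,310,0,SC,SY)
o=goal(g+19*R.as_matrix()[:,2],R)
E
```

```text
time: 11.95
tool_pos: [485.4, 179.5, 291.8]
tcp_rot: [2.795, -0.001, 2.291]
contact_force: [-0.5, 0.3, -6.1]
grip_width: 11.2
finger_force: 30.0
at [485.4 179.5 291.8] t=11.95 shift [ 0.011  0.007 -0.001] turn [-0.001 -0.054  0.148]
```

```bash

python3 -m handwheel '0.01 0.01 0 0 -0.007 0.02 -1;0.01 0.01 0 0 -0.015 0.04 -1;0.01 0.01 0 0 -0.022 0.06 -1;0.01 0.01 0 0 -0.03 0.08 -1;0.01 0.01 0 0 -0.037 0.1 -1;0.01 0.01 0 0 -0.045 0.12 -1;0.01 0.01 0 0 -0.05 0.135 -1;0.01 0.01 0 0 -0.054 0.148 -1'
python3 -m handwheel '0 0 0 0 0 0 -1;0 0 0 0 0 0 -1;0 0 0 0 0 0 -1;0 0 0 0 0 0 -1;0 0 0 0 0 0 -1;0 0 0 0 0 0 -1'
python3 - <<'E'
from h import *
from plant import viewer
SC=np.array([586,204.]);SY=13.
R=Rt(SY+90,20,SY+180); g=pf(0,310,0,SC,SY)
o=goal(g+19*R.as_matrix()[:,2],R)
Rn=Ro.from_euler("xyz",o[1]["tcp_rot"]).as_matrix(); gn=o[1]["tool_pos"]-19*Rn[:,2]
P={n:viewer.capture(n) for n in("top","scene")}; pickle.dump(P,open("p2.pkl","wb"))
print("grip",gn.round(1),[proj(P[n],gn) for n in P],[proj(P[n],pf(0,275,0,SC,SY)) for n in P])
def crop(n,c,r,w=130,h=130):
    im=cv2.resize(P[n]["frame"][r:r+h,c:c+w,::-1],(400,400),interpolation=cv2.INTER_CUBIC)
    for i in range(0,w,20): cv2.putText(im,str(c+i),(int(i*400/w),8),0,.3,(0,0,255),1); cv2.putText(im,str(r+i),(0,int(i*400/w)+3),0,.3,(0,0,255),1)
    return im
cv2.imwrite("pics/c5.png",np.hstack([crop("top",160,150),crop("scene",310,120)]))
E
```

```text
time: 12.62
tool_pos: [485.7, 180.6, 292.0]
tcp_rot: [2.795, 0.001, 1.798]
contact_force: [0.4, 0.9, -5.6]
grip_width: 11.2
finger_force: 30.0
time: 13.12
tool_pos: [486.3, 180.4, 292.4]
tcp_rot: [2.794, 0.001, 1.8]
contact_force: [-0.4, 0.0, -5.4]
grip_width: 10.9
finger_force: 30.0
at [486.3 180.4 292.4] t=13.12 shift [0.003 1.024 0.374] turn [-0.     0.     0.001]
grip [480.  178.9 310.3] [array([[226.5, 252.3]]), array([[336.7, 148.5]])] [array([[217.4, 206.1]]), array([[378.3, 168.4]])]
```

View pics/c5.png

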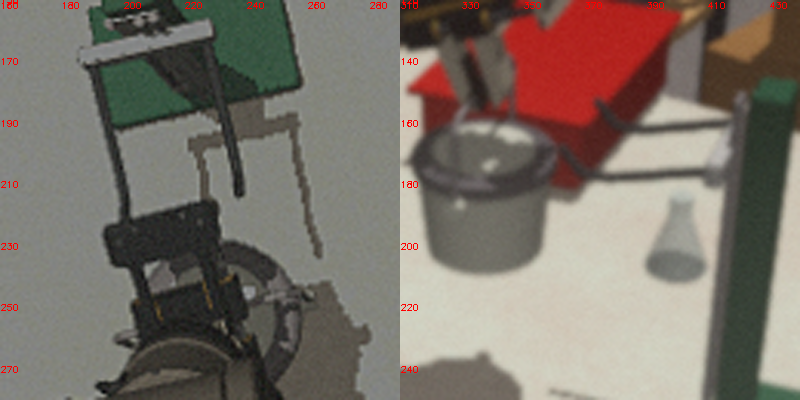

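The pail hangs level in front of the hook. The ears are at top (200.6,260) and (260.7,246.5), and the prongs are ahead at tips (200.4,221.5) and (237.7,212). I'll check the lateral and yaw alignment.

```bash

python3 - <<'E'
from h import *
P=pickle.load(open("p2.pkl","rb"))
SC=np.array([586,204.]);SY=13.
def sf(X): d=X[:2]-SC; c,s=np.cos(np.radians(SY)),np.sin(np.radians(SY)); return np.array([c*d[0]+s*d[1],-s*d[0]+c*d[1],X[2]]).round(1)
for z in(230,235): 
    a=atz(P["top"],(200.6,260),z);b=atz(P["top"],(260.7,246.5),z)
    print(sf(a),sf(b),sf((a+b)/2))
print(sf(atz(P["top"],(200.4,221.5),291)),sf(atz(P["top"],(237.7,212),291)))
print(sf(np.array([480,178.9,310])))
E
```

```text
[-103.2   72.4  230. ] [-107.3  -68.7  230. ] [-105.2    1.9  230. ]
[-103.7   71.5  235. ] [-107.8  -69.1  235. ] [-105.7    1.2  235. ]
[-26.8  42.3 291. ] [-26.9 -42.6 291. ]
[-108.9   -0.6  310. ]
```

```bash

python3 -m handwheel '0 0.05 0.018 0 0 0 -1;0 0.11 0.04 0 0 0 -1;0 0.17 0.062 0 0 0 -1;0 0.23 0.084 0 0 0 -1;0 0.29 0.106 0 0 0 -1;0 0.35 0.127 0 0 0 -1;0 0.41 0.149 0 0 0 -1;0 0.47 0.171 0 0 0 -1'
python3 -m handwheel '0 0.06 0.022 0 0 0 -1;0 0.12 0.044 0 0 0 -1;0 0.18 0.065 0 0 0 -1;0 0.24 0.087 0 0 0 -1;0 0.30 0.109 0 0 0 -1;0 0.37 0.135 0 0 0 -1;0 0.44 0.16 0 0 0 -1;0 0.50 0.182 0 0 0 -1'
python3 -m handwheel '0 0 0 0 0 0 -1;0 0 0 0 0 0 -1;0 0 0 0 0 0 -1;0 0 0 0 0 0 -1;0 0 0 0 0 0 -1;0 0 0 0 0 0 -1'
python3 - <<'E'
from h import *
from plant import viewer
SC=np.array([586,204.]);SY=13.
R=Rt(SY+90,20,SY+180); g=pf(-3,278,0,SC,SY)
o=goal(g+19*R.as_matrix()[:,2],R)
P={n:viewer.capture(n) for n in("top","scene")}
def crop(n,c,r,w=110,h=110):
    im=cv2.resize(P[n]["frame"][r:r+h,c:c+w,::-1],(400,400),interpolation=cv2.INTER_CUBIC)
    return im
cv2.imwrite("pics/c6.png",np.hstack([crop("top",160,140),crop("scene",330,110)]))
E
```

```text
time: 13.88
tool_pos: [535.7, 192.1, 292.3]
tcp_rot: [2.794, 0.001, 1.8]
contact_force: [-1.0, -0.6, -5.5]
grip_width: 10.9
finger_force: 30.0
time: 14.55
tool_pos: [587.6, 204.2, 292.4]
tcp_rot: [2.794, 0.001, 1.8]
contact_force: [0.0, 0.3, -5.1]
grip_width: 11.0
finger_force: 30.0
time: 15.05
tool_pos: [586.6, 204.0, 292.5]
tcp_rot: [2.794, 0.001, 1.8]
contact_force: [0.6, 0.2, -6.3]
grip_width: 10.9
finger_force: 30.0
at [586.6 204.  292.5] t=15.05 shift [ 0.001 -0.083  0.315] turn [-0.     0.     0.001]
```

View pics/c6.png

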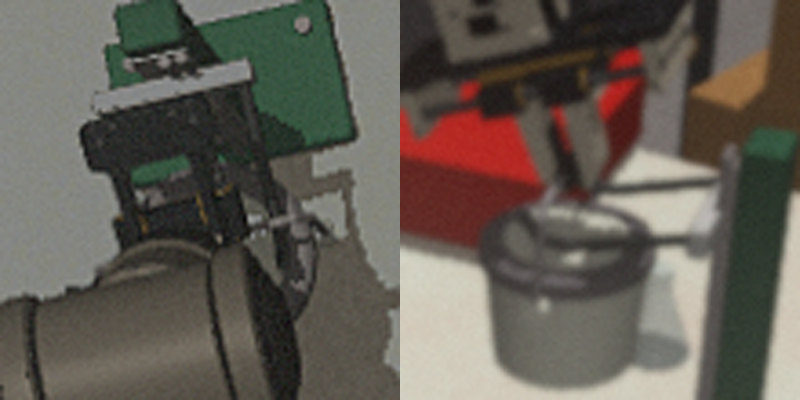

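The crossbar is over the prongs, behind their tips, with the lid below them. I'll lower it at about 36 mm/s.

```bash
for i in 1; do
python3 -m handwheel '0 -0.01 0.028 0 0 0 -1;0 -0.02 0.056 0 0 0 -1;0 -0.031 0.085 0 0 0 -1;0 -0.041 0.113 0 0 0 -1;0 -0.051 0.141 0 0 0 -1;0 -0.062 0.169 0 0 0 -1;0 -0.072 0.197 0 0 0 -1;0 -0.082 0.226 0 0 0 -1'
python3 -m handwheel '0 -0.01 0.028 0 0 0 -1;0 -0.02 0.056 0 0 0 -1;0 -0.031 0.085 0 0 0 -1;0 -0.041 0.113 0 0 0 -1;0 -0.051 0.141 0 0 0 -1;0 -0.062 0.169 0 0 0 -1;0 -0.072 0.197 0 0 0 -1;0 -0.082 0.226 0 0 0 -1'
python3 -m handwheel '0 -0.01 0.028 0 0 0 -1;0 -0.02 0.056 0 0 0 -1;0 -0.031 0.085 0 0 0 -1;0 -0.041 0.113 0 0 0 -1;0 -0.051 0.141 0 0 0 -1;0 -0.062 0.169 0 0 0 -1;0 -0.062 0.169 0 0 0 -1;0 -0.062 0.169 0 0 0 -1'
done
```

```text
time: 15.82
tool_pos: [586.8, 204.0, 268.0]
tcp_rot: [2.794, 0.001, 1.8]
contact_force: [-0.2, -0.7, -5.1]
grip_width: 11.1
finger_force: 30.0
time: 16.48
tool_pos: [586.9, 204.0, 244.2]
tcp_rot: [2.793, 0.001, 1.8]
contact_force: [-0.8, 0.1, -4.1]
grip_width: 10.8
finger_force: 30.0
time: 17.15
tool_pos: [586.8, 203.9, 226.3]
tcp_rot: [2.794, 0.001, 1.8]
contact_force: [-0.9, 0.4, -3.1]
grip_width: 10.9
finger_force: 30.0
```

```bash
cat >> h.py <<'E'
def avg(n=10):
    from plant import bot,viewer
    F=[];M=[]
    for i in range(n): viewer.capture("top"); o=bot.get_obs(); F.append(o["contact_force"]); M.append(o["tool_pos"])
    print("F",np.mean(F,0).round(2),"sd",np.std(F,0).round(2),"tcp",np.mean(M,0).round(2),"w",o["grip_width"],"t",o["time"])
E
python3 -c "from h import *; avg(12)"
python3 -m handwheel '0 -0.01 0.028 0 0 0 -1;0 -0.02 0.056 0 0 0 -1;0 -0.031 0.085 0 0 0 -1;0 -0.041 0.113 0 0 0 -1;0 -0.051 0.141 0 0 0 -1;0 -0.062 0.169 0 0 0 -1;0 -0.072 0.197 0 0 0 -1;0 -0.072 0.197 0 0 0 -1'
python3 -c "from h import *; avg(16)"
```

```text
F [-0.6   0.25 -2.51] sd [0.56 0.59 0.48] tcp [586.77 203.94 226.46] w 10.882467864176716 t 17.75
time: 18.42
tool_pos: [586.7, 203.9, 204.8]
tcp_rot: [2.794, 0.001, 1.8]
contact_force: [0.7, 1.6, -1.5]
grip_width: 11.4
finger_force: 30.0
F [ 0.61  0.4  -1.19] sd [0.45 0.47 0.54] tcp [586.72 203.88 205.43] w 11.149484271529921 t 19.2167
```

```bash

python3 -m handwheel '0 -0.008 0.023 0 0 0 -1;0 -0.015 0.042 0 0 0 -1;0 -0.023 0.063 0 0 0 -1;0 -0.031 0.085 0 0 0 -1;0 -0.039 0.107 0 0 0 -1;0 -0.044 0.122 0 0 0 -1;0 -0.044 0.122 0 0 0 -1;0 -0.044 0.122 0 0 0 -1'
python3 - <<'E'
from h import *
avg(40)
E
```

```text
time: 19.88
tool_pos: [586.7, 203.9, 192.3]
tcp_rot: [2.794, 0.001, 1.8]
contact_force: [0.3, 0.6, 0.0]
grip_width: 10.6
finger_force: 30.0
F [ 0.58  0.75 -0.05] sd [0.41 0.47 0.46] tcp [586.72 203.88 192.4 ] w 10.96432282022477 t 21.8833
```

```bash

python3 -m handwheel '0 -0.003 0.01 0 0 0 -1;0 -0.003 0.01 0 0 0 -1;0 -0.003 0.01 0 0 0 -0.75;0 -0.003 0.01 0 0 0 -0.7;0 -0.003 0.01 0 0 0 -0.5;0 -0.003 0.01 0 0 0 -0.4;0 -0.003 0.01 0 0 0 -0.4;0 -0.003 0.01 0 0 0 -0.4'
python3 - <<'E'
from h import *
from plant import viewer
avg(6)
P={n:viewer.capture(n) for n in("top","scene")}
def crop(n,c,r,w=110,h=110): return cv2.resize(P[n]["frame"][r:r+h,c:c+w,::-1],(400,400),interpolation=cv2.INTER_CUBIC)
cv2.imwrite("pics/c7.png",np.hstack([crop("top",160,140),crop("scene",330,140)]))
E
```

```text
time: 22.55
tool_pos: [586.7, 203.8, 191.3]
tcp_rot: [2.794, 0.001, 1.8]
contact_force: [0.1, 0.3, -0.3]
grip_width: 27.4
finger_force: 0.0
F [ 0.05 -0.03 -0.04] sd [0.31 0.72 0.67] tcp [586.74 203.86 191.31] w 27.57181313865945 t 22.85
```

View pics/c7.png

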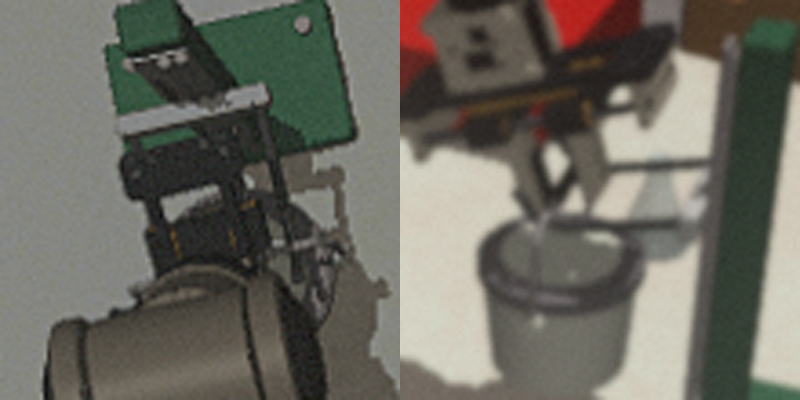

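The pail hangs level on the hook and the fingers are open around the grip without touching it. I'll back straight out along the tool axis.

```bash

python3 -m handwheel '0 0 -0.03 0 0 0 -0.4;0 0 -0.08 0 0 0 -0.4;0 0 -0.15 0 0 0 -0.4;0 0 -0.25 0 0 0 -0.4;0 0 -0.35 0 0 0 -0.4;0 0 -0.5 0 0 0 -0.4;0 0 -0.7 0 0 0 -0.4;0 0 -0.9 0 0 0 -0.4'
python3 -m handwheel '0 -0.2 -0.3 0 0 0 -0.4;0 -0.5 -0.5 0 0 0 -0.4;0 -0.8 -0.8 0 0 0 -0.4;0 -1 -1 0 0 0 -0.4;0 -1 -1 0 0 0 -0.4;0 -1 -1 0 0 0 -0.4;0 -1 -1 0 0 0 -0.4;0 -1 -1 0 0 0 -0.4'
python3 - <<'E'
from h import *
from plant import viewer
import time
avg(20)
P={n:viewer.capture(n) for n in("top","scene")}
def crop(n,c,r,w=110,h=110): return cv2.resize(P[n]["frame"][r:r+h,c:c+w,::-1],(400,400),interpolation=cv2.INTER_CUBIC)
cv2.imwrite("pics/c8.png",np.hstack([crop("top",160,140),crop("scene",330,140)]))
E
```

```text
time: 23.62
tool_pos: [556.2, 196.9, 277.5]
tcp_rot: [2.793, 0.001, 1.8]
contact_force: [0.3, -0.2, 1.4]
grip_width: 27.6
finger_force: 0.0
time: 24.28
tool_pos: [432.6, 168.0, 335.5]
tcp_rot: [2.794, 0.001, 1.8]
contact_force: [0.8, 0.5, 0.3]
grip_width: 27.5
finger_force: 0.0
F [-0.06 -0.03  0.07] sd [0.43 0.49 0.52] tcp [432.23 167.95 335.55] w 27.384493099425512 t 25.2833
```

View pics/c8.png

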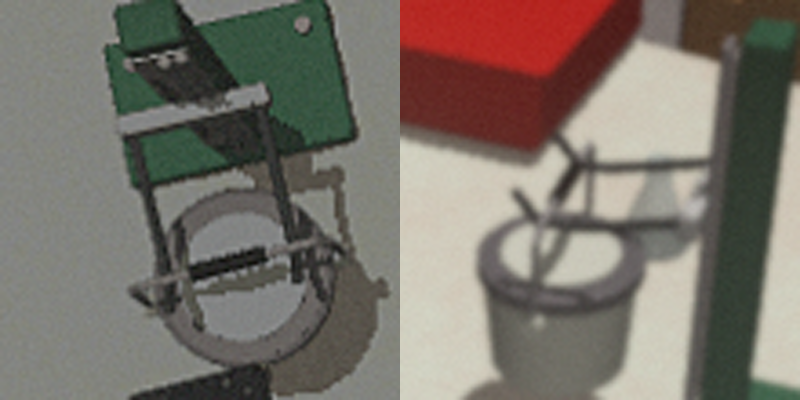

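The grip lies centred across both prongs at (228,262) in the crop, and the pail hangs level with the robot clear of it. I'm handing in.

```bash
python3 -c "from plant import bot; print(bot.close_job())"
```

```text
the job is handed in; nothing more can be done
None
```

The white pail is hanging level on both prongs of the scale with the gripper well clear of it, and the job is handed in at about 25 s; the hand-in call gave no verdict.

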